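# Set the coil pair and hold the steel ball at its centre

### The arm

A 7-joint arm with a two-finger parallel gripper is mounted at the origin on a cart in front of the work surface, level with it; the furniture and walls round the work are solid. World frame = base frame: x ahead of the robot, y to its left, z up, the work surface at z = 0. Lengths are in m, angles in rad, forces in N, time in s.
With the tool pointing down it reaches from about 0.4 to 0.9 m from the base axis. Payload 5.6 kg.
Tool frame: the origin (TCP) lies at the very end of the fingers, on their centre line; the grasp point (between the pads) lies 19 mm behind it; y points along the fingers, z is the direction in which the jaws open and shut, and the axes are right-handed (so a half turn about y gives the same grasp; the last joint's range is limited). The gripper opens to 92 mm and grips with 3 to 60 N. Pads are 20 mm wide; open, the fingers measure 128 mm over their backs; the gripper's body (75 mm by 189 mm) begins 69 mm behind the grasp point.
Start: joints at [1.221, 0.468, -0.012, 1.603, 0.006, 1.071, -0.056], TCP at [0.196, -0.62, 0.215] pointing down, gripper open.
Joint ranges: [-2.53, 2.53], [-0.31, 2.02], [-1.57, 1.55], [0.28, 2.44], [-1.29, 4.43], [0.15, 1.84], [-2.92, 2.92]. Speed limits (rad/s): [2.57, 2.57, 3.14, 3.14, 3.14, 3.14, 3.14].

### API

Orientations are given as a rotation vector (axis times angle).
In Python, from rig import r, optics gives the robot as it stands.
- The arm moves only by the shell command python3 -m creep 'ROWS' [FORCE]. ROWS is JSON, a list of rows, each a list of 7 numbers: the shift along the tool's x, y, z in mm, then the turn, a rotation vector about the tool's x, y, z in rad, then the opening, from -1 (shut) to 1 (fully open), so that 0 is half open. In form: [[dx, dy, dz, wx, wy, wz, claw], ...]. A call has 1 to 10 rows; each row is the pose to reach, as a shift and turn from the pose measured when the call began, along the tool's axes at that moment; what a row does not reach only later rows make up. A row lasts 1/8 s, in which the tool goes at most 62.5 mm and 10.7 degrees, less where a joint would pass 70% of its speed; a pose out of reach is approached as far as the arm can. A call with a gripper value outside its range is refused whole. The fingers move at their own pace and stop on an object; FORCE is the grip in N (left out, the last holds). Time passes only in rows, so rows that repeat a pose let the fingers close. It gives the time, the measured TCP pose, the force and the opening at its end, in the units of the state.
- r.sense(): the state, without advancing time (a new reading comes with each control period).
- optics.capture(name): name is "scene" or "top"; returns a dict with "img" (384x512x3 uint8, red, green, blue), "camera_matrix" (3x3 intrinsics, pixels), "R" (3x3) and "t" (3): a world point X has camera coordinates R X + t. Camera axes: x right, y down, z forward; pixel columns grow to the right and rows downward; lengths in m; the calibration is good to about 2 mm. A picture is of the moment at which its call begins. There is no depth.
- r.hand_in(): hands the job in, once; it reports no verdict.
The state is a dict: "time_s": time; "qpos": joint angles; "joint_velocities": joint speeds; "effort": joint torques, N m; "eef_pos": TCP position; "tcp_rot": TCP orientation; "wrist_force": force on the tool from outside, world axes, zero at the start; "torque": the same for the moment, N m; "gripper_width": finger opening in m.
Only numpy, scipy, OpenCV 4.12 (cv2) and the standard library are available. Lean on these libraries where they do the work, as an engineer would, in place of code of your own. Each camera call takes 0.05 s, during which the arm holds its last target. There are 200 camera calls.

### The job

Get the coil pair ready for a reading on the steel ball: crank the black handwheel clockwise, regripping as needed, until the upper coil's pointer stands at the red line of the scale. Then lift the white carrier by the blue block on its bail, keep it upright with the loose ball in its pocket, lower it through the upper coil without knocking the coils, and hold it level and still with the ball in the middle of the pair, halfway between the two coils. Finish while still holding it there, touching nothing but the carrier, and leave everything else on the bench as it lies.

Things in the scene. Friction and masses are not known exactly. Their poses are not given: they have to be found in the camera images.
- coil_stand: fixed stand: grey base 265x190x16 mm (x -98..167, y -95..95); a flat-lying copper coil on a black ring (outer diameter 196, bore 148, height 22 mm), its centre 45 mm above the bench; a column at x = +135 mm (2 rods, brass screw, aluminium bridge 46x150 mm on top, top face at 177 mm). Origin: on the coils' vertical axis at bench height; z up, +x to the column
- upper_coil: upper coil, equal to the lower one and coaxial with it, on a carriage which the lead screw moves up and down the column. Origin at the coil's centre, axes as the stand's; when set, its centre is 130 mm and its top face 141 mm above the bench. Moved by the handwheel only: do not push it (it gives way to about 15 N)
- pointer (a point): tip of the dark pointer on the upper coil's carriage, in front of the scale, level with the upper coil's centre
- red_line (a point): inner end (next to the pointer) of the red line across the white scale at the column's left side; 130 mm above the bench. When the pointer is level with it the coils are 85 mm apart, centre to centre
- handwheel (a joint): angle of the handwheel (rad), growing clockwise seen from above; 1 rad clockwise raises the upper coil 4 mm (25 mm a turn). The pointer is at the red line at 7.0. It starts 3.2 to 4.8 rad short of that. End stops at -0.3 and 9.2. It stays where it is left (friction 0.06 N m)
- handwheel_rim (a point): centre of the black handwheel on top of the column, on its vertical axis at the middle of the rim's height, 213 mm above the bench; rim 62 mm in diameter, 22 mm high, with a white index line on top; to be gripped across the diameter from above. 25 mm of free height between the rim's underside and the bridge below
- coil_centre (a point): measuring point: on the coils' axis, 87.5 mm above the bench, halfway between the coils when the upper one is at the red line
- carrier: ball carrier, loose: white plastic disc 68 mm in diameter, 12 mm thick, with an open pocket 36 mm in diameter and 4 mm deep in its top; two brass rods of 6 mm (28 mm to either side, along its y axis) rise from it to a blue grip block straight above the pocket. 160 to 200 g. Origin at the centre of the underside, z up
- grip_block (a point): centre of the blue grip block, 140 mm above the carrier's underside; block 12 mm thick along the carrier's x, 34 mm wide along its y, 30 mm tall
- pocket (a point): on the carrier's axis, 20.5 mm above its underside: where the ball's centre is when the ball lies in the middle of the pocket
- ball_center (a point): loose steel ball, 25 mm in diameter, 64 g, lying in the carrier's pocket, free to roll about 9 mm to any side; it leaves the pocket if the carrier is tipped beyond about 45 degrees. The point is its centre
- multimeter: yellow-edged black hand multimeter lying on its back, 150x71x44 mm; to be left where it is. Origin at the centre of its underside
- clip_red: red alligator clip, 12x152x21 mm; to be left where it is. Origin at the centre of its underside
- resistor: silver aluminium-clad power resistor, 58x140x46 mm; to be left where it is. Origin at the centre of its underside
- capacitor: blue and white standing capacitor can, 52 mm across, 90 mm tall; to be left where it is. Origin at the centre of its underside
- solder_spool: solder reel with blue flanges standing on end, 54 mm across, 40 mm tall; to be left where it is. Origin at the centre of its underside
- screwdriver: small screwdriver with yellow handle, 18x135x18 mm; to be left where it is. Origin at the centre of its underside
Not all that is in view belongs to the job. Leave any pink look-alike of the carrier alone.

How it is judged:
By the outcome, as a careful person would: the job done as asked, in the order asked, and still so for the second after the job is handed in, while the arm keeps its last pose, push and grip.
It also fails if it takes over 64 s, if anything falls off the work surface, if the arm or the gripper's body presses on something with over 40 N, if the wrist force passes 120 N, or if a joint passes its speed limit or range.

## Working session

There is one attempt and no reset: what is moved stays moved. The work goes in short steps, Python scripts to look and compute and a shell command to move; the robot and the scene stay as the last step left them, time stands still between calls to the robot, and variables do not carry over. Pictures are saved under pics/ and viewed, about 8 in all and at most 12, crops included, and the job is handed in when it is done.

```bash
ls; mkdir -p pics; python3 - <<'E'
from rig import r, optics
import cv2, numpy as np
s=r.sense(); print({k:np.round(v,3).tolist() for k,v in s.items()})
for n in ("scene","top"):
    c=optics.capture(n); cv2.imwrite(f"pics/{n}0.png",cv2.resize(c["img"][:,:,::-1],(800,600),interpolation=cv2.INTER_CUBIC))
    print(n,np.round(c["camera_matrix"],1).tolist(),np.round(c["R"],3).tolist(),np.round(c["t"],3).tolist())
E
```

```text
pics
{'time_s': 0.0, 'qpos': [1.221, 0.468, -0.012, 1.604, 0.006, 1.071, -0.056], 'joint_velocities': [0.001, 0.0, 0.002, 0.0, -0.001, -0.001, 0.001], 'effort': [0.0, -52.059, -0.012, -24.376, -0.057, 0.017, 0.0], 'eef_pos': [0.196, -0.619, 0.214], 'tcp_rot': [-0.318, 2.058, -2.055], 'wrist_force': [0.366, -0.689, -0.508], 'torque': [-0.015, 0.017, 0.037], 'gripper_width': 0.092}
scene [[371.2, 0.0, 253.2], [0.0, 371.2, 191.2], [0.0, 0.0, 1.0]] [[0.873, -0.488, -0.015], [-0.387, -0.672, -0.632], [0.298, 0.557, -0.775]] [-0.384, 0.393, 1.279]
top [[403.4, 0.0, 250.9], [0.0, 403.4, 190.8], [0.0, 0.0, 1.0]] [[0.017, -1.0, 0.012], [-0.989, -0.018, -0.143], [0.144, -0.009, -0.99]] [0.097, 0.545, 1.666]
```

View pics/scene0.png

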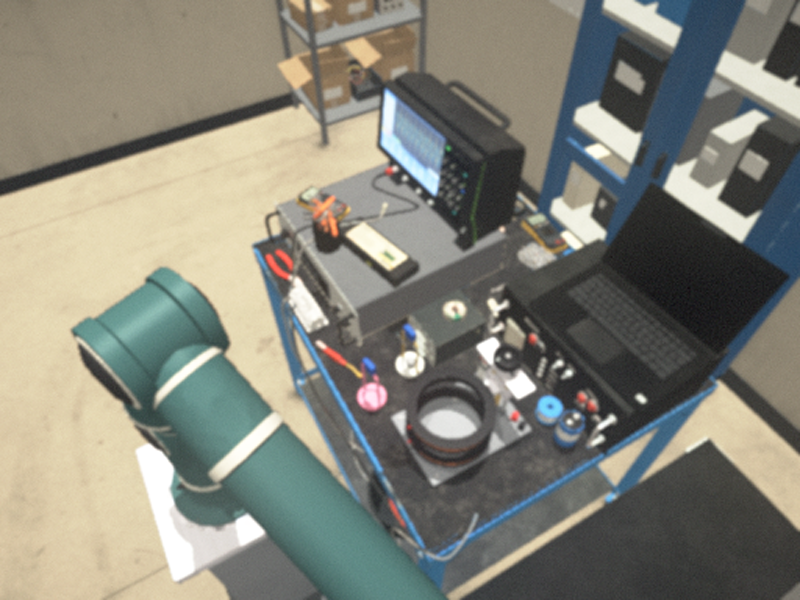

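View pics/top0.png

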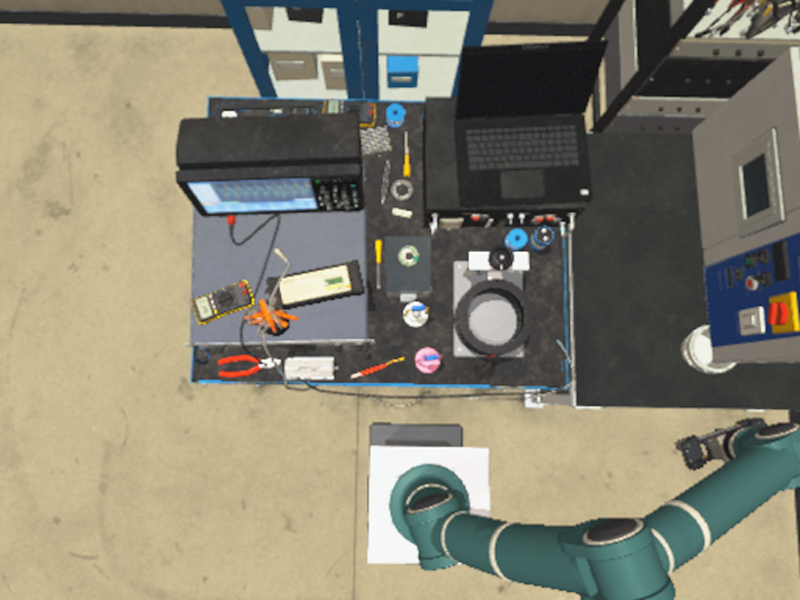

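The scene view shows the coil stand at about (450,420), the handwheel at (508,357), the white carrier at (410,362) with its blue block at (409,330), and the pink look-alike at (371,395). In the top view the handwheel is at (501,258), the coil at (492,318), the carrier at (416,314) and the pink look-alike at (428,360). Next I need enlarged crops of both.

```bash
cat > h.py <<'E'
from rig import r, optics
import cv2, numpy as np
def ray(c,uv):
    K,R,t=c["camera_matrix"],c["R"],c["t"]
    d=R.T@np.linalg.solve(K,np.array([uv[0],uv[1],1.])); return -R.T@t,d
def onplane(c,uv,z):
    o,d=ray(c,uv); return o+d*(z-o[2])/d[2]
def tri(c1,u1,c2,u2):
    o1,d1=ray(c1,u1);o2,d2=ray(c2,u2)
    s=np.linalg.lstsq(np.c_[d1,-d2],o2-o1,rcond=None)[0]
    a,b=o1+d1*s[0],o2+d2*s[1]; return (a+b)/2,np.linalg.norm(a-b)
def proj(c,X):
    p=c["camera_matrix"]@(c["R"]@np.asarray(X)+c["t"]); return p[:2]/p[2]
def crop(c,x0,y0,x1,y1,k): return cv2.resize(c["img"][y0:y1,x0:x1,::-1],None,fx=k,fy=k,interpolation=cv2.INTER_CUBIC)
E
python3 - <<'E'
from h import *
s=optics.capture("scene");t=optics.capture("top")
a=crop(s,215,195,375,315,5); cv2.imwrite("pics/s1.png",a)
cv2.imwrite("pics/t1.png",crop(t,240,140,380,245,5.7))
for n,c in(("s",s),("t",t)):
    hsv=cv2.cvtColor(c["img"],cv2.COLOR_RGB2HSV)
    m=cv2.inRange(hsv,(105,120,60),(128,255,255))
    k,l,st,ce=cv2.connectedComponentsWithStats(m)
    for i in range(1,k):
        if st[i,4]>=8 and 215<ce[i,0]<380 and 130<ce[i,1]<320: print(n,st[i].tolist(),ce[i].round(1))
# top ray estimates
for nm,uv,z in(("wheel",(501,258),.224),("coil top",(492,318),.125),("block",(416,308),.15)): print(nm,onplane(t,np.array(uv)/1.5625,z).round(3))
E
```

```text
s [258, 208, 7, 9, 36] [261.6 211.7]
s [232, 229, 8, 9, 44] [235.9 233. ]
s [361, 273, 13, 4, 15] [367.5 274.9]
s [356, 280, 11, 6, 21] [360.3 283.4]
s [341, 313, 8, 5, 11] [344.5 315.2]
t [264, 195, 9, 4, 24] [267.6 196.6]
t [272, 228, 8, 2, 15] [275.7 228.5]
wheel [ 0.62  -0.155  0.224]
coil top [ 0.484 -0.149  0.125]
block [0.503 0.047 0.15 ]
```

View pics/s1.png

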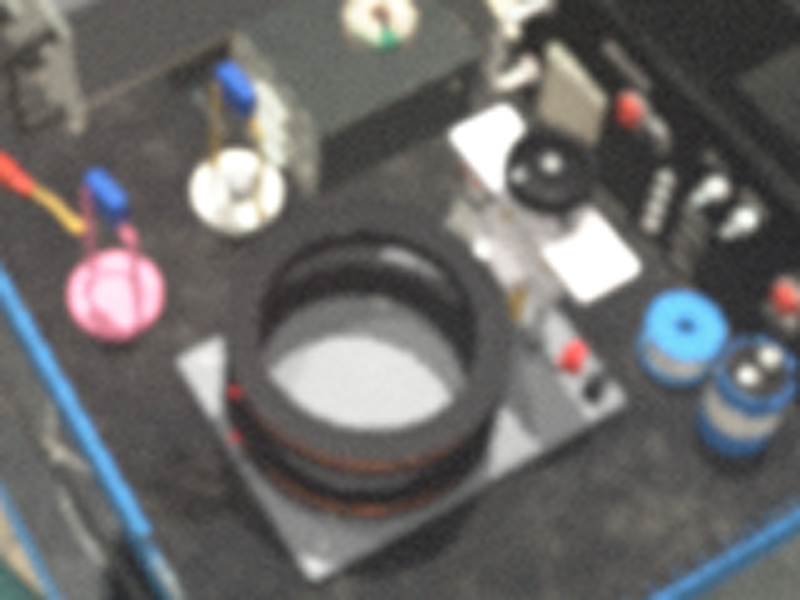

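View pics/t1.png

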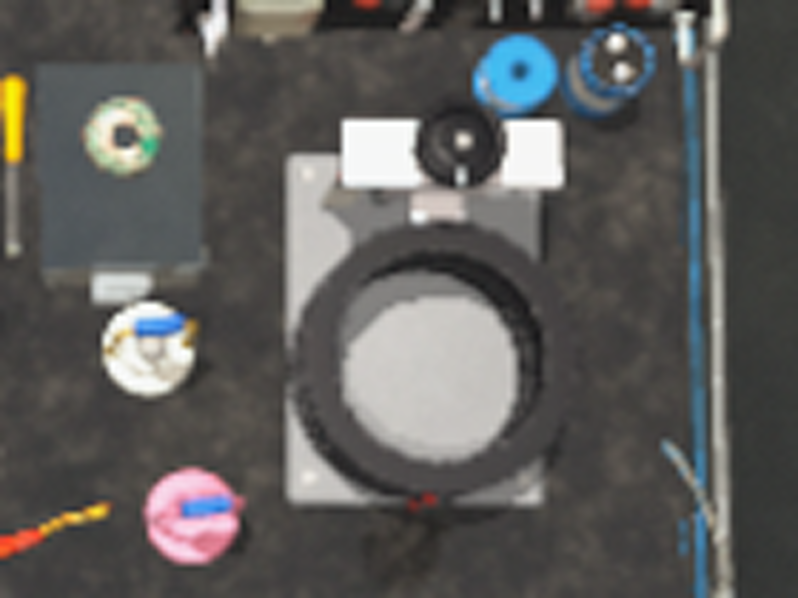

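The scene crop shows the wheel top at about (549,165), the scale with a reddish mark near (465,180), the carrier's disc at (237,190) and its block at (236,86). In the top crop the wheel is at (460,147), the base corners are (287,153), (287,505) and (543,503), and the block is at (160,325). Now the numbers.

```bash
python3 - <<'E'
from h import *
from scipy.spatial.transform import Rotation as Ro
s=optics.capture("scene");t=optics.capture("top")
T=lambda u,v:np.array([240+u/5.7-.4,140+v/5.7-.4]); S=lambda u,v:np.array([215+u/5-.4,195+v/5-.4])
cs=[onplane(t,T(*p),.016) for p in((287,153),(287,505),(543,503))]
print("corners",np.round(cs,4).tolist())
cs2=[onplane(s,S(*p),.016) for p in((178,358),(312,582),(630,400))]; print("scene corners",np.round(cs2,4).tolist())
e=cs[0]-cs[1]; yaw=np.arctan2(e[1],e[0]);e2=cs[1]-cs[2];yaw2=np.arctan2(-e2[0],e2[1]);print("yaw",yaw,yaw2,np.linalg.norm(e),np.linalg.norm(e2))
y=(yaw+yaw2)/2;R2=np.array([[np.cos(y),-np.sin(y)],[np.sin(y),np.cos(y)]])
loc=np.array([[167,95],[-98,95],[-98,-95]])/1000
for c in(cs,cs2): print("origin",np.mean([np.array(k[:2])-R2@l for k,l in zip(c,loc)],0).round(4) if c is cs else [ (np.array(k[:2])-R2@l).round(4).tolist() for k,l in zip(c,[[-.098,.095],[-.098,-.095],[.167,-.095]])])
print("wheel tri",tri(s,S(549,165),t,T(460,147)))
print("wheel top plane",onplane(t,T(460,147),.22),onplane(s,S(549,165),.22))
b=tri(s,(261.6,211.7),t,(267.6,196.6));print("block tri",b)
print("disc: top",onplane(t,T(150,350),.012),"scene",onplane(s,S(237,192),.012))
hsv=cv2.cvtColor(t["img"],cv2.COLOR_RGB2HSV)[190:202,255:280]
m=cv2.inRange(hsv,(100,80,60),(130,255,255));p=cv2.findNonZero(m);print("rect",cv2.minAreaRect(p))
mo=cv2.moments(m,True);print("axis ang img",.5*np.arctan2(2*mo['mu11'],mo['mu20']-mo['mu02']))
print("PSU corner",tri(s,np.array([505,285])/1.5625,t,np.array([427,224])/1.5625))
print("darkbox",tri(s,S(320,140),t,T(203,265)))
print("tool axes",Ro.from_rotvec(r.sense()["tcp_rot"]).as_matrix().round(3).tolist())
cv2.imwrite("pics/sc.png",crop(s,295,215,340,245,16))
E
```

```text
corners [[0.6563, -0.0603, 0.016], [0.3899, -0.061, 0.016], [0.3947, -0.2515, 0.016]]
scene corners [[0.393, -0.0623, 0.016], [0.3906, -0.2522, 0.016], [0.657, -0.251, 0.016]]
yaw 0.0027389997498479565 0.02500748381567558 0.26638799697235244 0.1905491377554977
origin [ 0.4904 -0.1558]
origin [[0.4923, -0.156], [0.4873, -0.1559], [0.4887, -0.1583]]
wheel tri (array([ 0.62142711, -0.1551982 ,  0.21833515]), np.float64(0.0024514797028466614))
wheel top plane [ 0.61992447 -0.1543477   0.22      ] [ 0.62182088 -0.15632104  0.22      ]
block tri (array([0.5033292 , 0.04264591, 0.15236793]), np.float64(0.0037284779814482256))
disc: top [0.50441026 0.04186285 0.012     ] scene [0.50304467 0.04199842 0.012     ]
rect ((13.04054069519043, 6.743244171142578), (2.794782876968384, 8.38434886932373), 80.53767395019531)
axis ang img -0.198395791127855
PSU corner (array([0.72334096, 0.01685428, 0.20562368]), np.float64(0.035855832837436284))
darkbox (array([0.55633196, 0.00839063, 0.08789649]), np.float64(0.0029291144349081846))
tool axes [[-0.953, -0.0, 0.302], [-0.302, 0.001, -0.953], [0.0, -1.0, -0.001]]
```

View pics/sc.png

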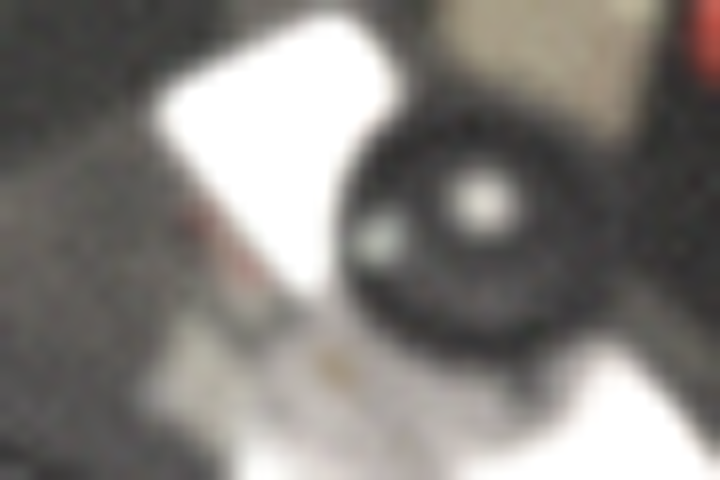

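The red line sits at pixels (307–311, 228–232) and the wheel's index faces −x. The pointer doesn't resolve at this scale. The fix is: stand origin about (0.4895,−0.157), wheel about (0.622,−0.155), carrier about (0.5035,0.042). I'm moving above the wheel and pre-rolling counter-clockwise so that most of the cranking fits in one grip.

```bash
python3 -m creep '[[-25,-45,-15,0,-0.18,0,1],[-60,-90,-35,0,-0.36,0,1],[-110,-110,-63,0,-0.54,0,1],[-163,-110,-93,0,-0.72,0,1],[-216,-110,-124,0,-0.9,0,1],[-270,-110,-155,0,-1.08,0,1],[-324,-110,-186,0,-1.26,0,1],[-378,-110,-217,0,-1.44,0,1],[-432,-110,-248,0,-1.62,0,1],[-486,-110,-279,0,-1.8,0,1]]' 20
cat > st.py <<'E'
from h import *
import sys
from scipy.spatial.transform import Rotation as Ro
s=r.sense();M=Ro.from_rotvec(s["tcp_rot"]).as_matrix()
print("t",round(s["time_s"],2),"tcp",s["eef_pos"].round(4) if hasattr(s["eef_pos"],"round") else np.round(s["eef_pos"],4),"q",np.round(s["qpos"],2),"F",np.round(s["wrist_force"],1),"Tq",np.round(s["torque"],2),"w",round(s["gripper_width"],4))
print("jaw az",round(np.degrees(np.arctan2(M[1,2],M[0,2])),1),"tilt of y from down deg",np.degrees(M[:2,1]).round(2))
if len(sys.argv)>3:
    d=np.array([float(a) for a in sys.argv[1:4]])-s["eef_pos"]; print("tool shift mm",(M.T@d*1000).round(1))
if len(sys.argv)>4:  # wanted jaw azimuth deg, tool upright
    a=np.radians(float(sys.argv[4]));z=np.array([np.cos(a),np.sin(a),0]);y=np.array([0,0,-1.]);W=np.c_[np.cross(y,z),y,z]
    print("turn",Ro.from_matrix(M.T@W).as_rotvec().round(4))
E
python3 st.py 0.622 -0.155 0.30
```

```text
time_s: 1.55
eef_pos: [0.5764, -0.2055, 0.3246]
tcp_rot: [-1.418, 0.802, -0.802]
wrist_force: [0.9, 0.3, -0.7]
gripper_width: 0.0918
t 1.55 tcp [ 0.5764 -0.2055  0.3246] q [ 0.7   0.38 -0.55  1.54  0.2   1.28  0.66] F [ 0.9  0.3 -0.7] Tq [-0.05 -0.19 -0.05] w 0.0918
jaw az 31.0 tilt of y from down deg [ 0.01 -0.  ]
tool shift mm [-19.8  24.6  65.1]
```

```bash
python3 -m creep '[[-5,6,16,0,-0.18,0,1],[-10,12,32,0,-0.36,0,1],[-15,18,48,0,-0.54,0,1],[-20,25,65,0,-0.72,0,1],[-20,25,65,0,-0.9,0,1],[-20,25,65,0,-1.08,0,1],[-20,25,65,0,-1.26,0,1],[-20,25,65,0,-1.44,0,1],[-20,25,65,0,-1.62,0,1],[-20,25,65,0,-1.8,0,1]]' 20
python3 st.py 0.622 -0.155 0.194 134
```

```text
time_s: 2.8
eef_pos: [0.6216, -0.1551, 0.2995]
tcp_rot: [-1.484, -0.607, 0.607]
wrist_force: [0.1, -0.3, -0.3]
gripper_width: 0.0917
t 2.8 tcp [ 0.6216 -0.1551  0.2995] q [ 0.81  0.56 -0.92  1.49  0.45  1.32  2.2 ] F [ 0.1 -0.3 -0.3] Tq [ 0.17 -0.02  0.01] w 0.0917
jaw az 134.5 tilt of y from down deg [-0.01 -0.01]
tool shift mm [  0.4 105.5  -0.2]
turn [ 0.      0.0081 -0.0003]
```

Lower onto the wheel and close.

```bash
python3 -m creep '[[0,35,0,0,0,0,1],[0,65,0,0,0,0,1],[0,90,0,0,0,0,1],[0,105,0,0,0,0,1],[0,105,0,0,0,0,1],[0,105,0,0,0,0,0],[0,105,0,0,0,0,0],[0,105,0,0,0,0,0],[0,105,0,0,0,0,0]]' 20
python3 st.py
```

```text
time_s: 3.92
eef_pos: [0.6244, -0.1578, 0.1954]
tcp_rot: [-1.49, -0.61, 0.602]
wrist_force: [8.9, -5.0, -3.3]
gripper_width: 0.0612
t 3.92 tcp [ 0.6244 -0.1578  0.1954] q [ 0.78  0.64 -0.87  1.6   0.53  1.14  2.14] F [ 8.9 -5.  -3.3] Tq [-0.79 -1.74  0.03] w 0.0612
jaw az 134.4 tilt of y from down deg [ 0.39 -0.18]
```

```bash
python3 -m creep '[[0,0,-1,0,0,0,-0.2],[0,0,-1,0,0,0,-0.2]]' 25; python3 st.py
```

```text
time_s: 4.18
eef_pos: [0.6245, -0.1578, 0.1954]
tcp_rot: [-1.489, -0.609, 0.603]
wrist_force: [-2.2, 1.1, -0.2]
gripper_width: 0.0615
t 4.17 tcp [ 0.6245 -0.1578  0.1954] q [ 0.78  0.65 -0.87  1.6   0.53  1.14  2.14] F [-2.2  1.1 -0.2] Tq [ 0.55  0.45 -0.02] w 0.0615
jaw az 134.4 tilt of y from down deg [ 0.31 -0.14]
```

```bash
python3 -m creep '[[0,0,0,0,0.17,0,-0.2],[0,0,0,0,0.34,0,-0.2],[0,0,0,0,0.51,0,-0.2],[0,0,0,0,0.68,0,-0.2],[0,0,0,0,0.85,0,-0.2],[0,0,0,0,1.02,0,-0.2],[0,0,0,0,1.19,0,-0.2],[0,0,0,0,1.36,0,-0.2],[0,0,0,0,1.5,0,-0.2],[0,0,0,0,1.5,0,-0.2]]' 25; python3 st.py
```

```text
time_s: 5.42
eef_pos: [0.6244, -0.1561, 0.1954]
tcp_rot: [-1.496, 0.56, -0.569]
wrist_force: [0.5, 5.0, -1.9]
gripper_width: 0.0613
t 5.42 tcp [ 0.6244 -0.1561  0.1954] q [ 0.58  0.54 -0.54  1.61  0.31  1.07  0.8 ] F [ 0.5  5.  -1.9] Tq [ 0.48  0.23 -0.03] w 0.0613
jaw az 48.6 tilt of y from down deg [ 0.28 -0.09]
```

```bash
python3 -m creep '[[0,0,0,0,0.17,0,-0.2],[0,0,0,0,0.34,0,-0.2],[0,0,0,0,0.51,0,-0.2],[0,0,0,0,0.68,0,-0.2],[0,0,0,0,0.85,0,-0.2],[0,0,0,0,1.02,0,-0.2],[0,0,0,0,1.19,0,-0.2],[0,0,0,0,1.36,0,-0.2],[0,0,0,0,1.5,0,-0.2],[0,0,0,0,1.5,0,-0.2]]' 25; python3 st.py
python3 - <<'E'
from h import *
s=optics.capture("scene");t=optics.capture("top")
a=crop(s,240,210,350,305,7); cv2.imwrite("pics/s2.png",a)
E
```

```text
time_s: 6.68
eef_pos: [0.6263, -0.1558, 0.1954]
tcp_rot: [-0.821, 1.662, -1.672]
wrist_force: [7.2, 0.6, -4.1]
gripper_width: 0.0613
t 6.67 tcp [ 0.6263 -0.1558  0.1954] q [ 0.35  0.49 -0.21  1.63  0.12  1.03 -0.55] F [ 7.2  0.6 -4.1] Tq [ 0.64 -0.75 -0.06] w 0.0613
jaw az -37.2 tilt of y from down deg [ 0.49 -0.08]
```

View pics/s2.png

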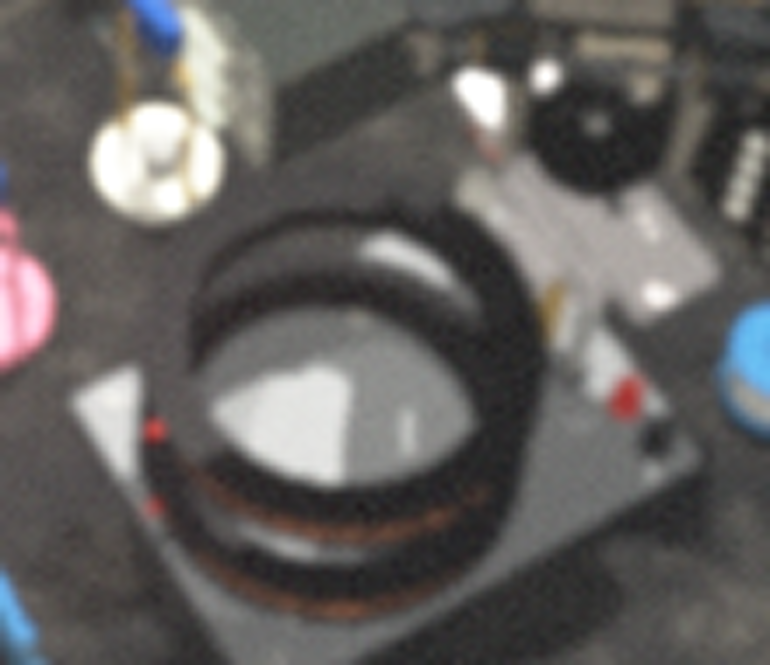

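The scene crop shows the upper and lower red terminals on the coils at about (155,430) and (152,507), with the scale mostly hidden by the gripper. The vertical gap between those terminals gives the coil spacing, so I'll measure it and check it against the start image, which should read 12 mm less.

```bash
cat > sp.py <<'E'
from h import *
def reds(img):  # redness-weighted centroids of the two terminals
    f=img.astype(float); w=np.clip(f[...,0]-1.0*np.maximum(f[...,1],f[...,2])-35,0,None)
    w[:262]=0;w[295:]=0;w[:,:254]=0;w[:,270:]=0
    k,l,st,ce=cv2.connectedComponentsWithStats((w>0).astype(np.uint8))
    o=[]
    for i in sorted(range(1,k),key=lambda i:-w[l==i].sum())[:2]:
        ys,xs=np.where(l==i);ww=w[l==i];o.append((np.average(xs,weights=ww),np.average(ys,weights=ww),len(ww)))
    return sorted(o,key=lambda a:a[1])
def spacing(c,img):
    u,l=reds(img)
    res=[]
    for p in(u,l):
        o,d=ray(c,p[:2]);res.append((o,d))
    # lower dot: intersect stand plane y=-0.157 ; upper: closest pt on vertical line above it
    (o,d)=res[1];P=o+d*(-.157-o[1])/d[1]
    (o,d)=res[0];A=np.c_[d,[0,0,-1]];k=np.linalg.lstsq(A,P-o,rcond=None)[0]
    return np.round(u,2),np.round(l,2),P.round(4),"spacing mm",round(k[1]*1000,2)
if __name__=="__main__":
    c=optics.capture("scene")
    im=np.mean([optics.capture("scene")["img"] for _ in range(4)],0)
    a=cv2.imread("pics/s1.png")[:,:,::-1];a=cv2.resize(a,(160,120),interpolation=cv2.INTER_AREA)
    full=np.zeros((384,512,3));full[195:315,215:375]=a
    print("start",*spacing(c,full));print("now",*spacing(c,im))
E
python3 sp.py
```

```text
start [261.41 272.92   8.  ] [261.66 281.88   6.  ] [ 0.3862 -0.157   0.0671] spacing mm 65.69
now [261.69 270.99  10.  ] [261.65 281.9    7.  ] [ 0.3862 -0.157   0.067 ] spacing mm 79.32
```

```bash
python3 -m creep '[[0,0,0,0,0.17,0,-0.2],[0,0,0,0,0.34,0,-0.2],[0,0,0,0,0.51,0,-0.2],[0,0,0,0,0.68,0,-0.2],[0,0,0,0,0.85,0,-0.2],[0,0,0,0,1.02,0,-0.2],[0,0,0,0,1.2,0,-0.2],[0,0,0,0,1.2,0,-0.2]]' 25; python3 st.py; python3 sp.py
```

```text
time_s: 8.02
eef_pos: [0.6269, -0.1572, 0.1954]
tcp_rot: [-0.297, -2.077, 2.081]
wrist_force: [4.0, -3.3, -3.8]
gripper_width: 0.0617
t 8.03 tcp [ 0.6269 -0.1572  0.1954] q [ 0.16  0.47  0.05  1.64 -0.02  1.02 -1.63] F [ 4.  -3.3 -3.8] Tq [-0.58 -0.65 -0.07] w 0.0617
jaw az -105.7 tilt of y from down deg [ 0.58 -0.18]
start [261.41 272.92   8.  ] [261.66 281.88   6.  ] [ 0.3862 -0.157   0.0671] spacing mm 65.69
now [261.58 270.83   7.  ] [261.66 281.99   3.  ] [ 0.3862 -0.157   0.0663] spacing mm 81.02
```

```bash
python3 -m creep '[[0,0,0,0,0,0,1],[0,0,0,0,0,0,1],[0,0,0,0,0,0,1],[0,0,0,0,0,0,1],[0,-30,0,0,0,0,1],[0,-70,0,0,0,0,1],[0,-120,0,0,0,0,1],[0,-150,0,0,0,0,1]]' 25; python3 st.py 0.45 0.08 0.35 -105.7
```

```text
time_s: 9.28
eef_pos: [0.6259, -0.1568, 0.3484]
tcp_rot: [-0.3, -2.08, 2.083]
wrist_force: [0.0, -0.8, 0.4]
gripper_width: 0.0919
t 9.28 tcp [ 0.6259 -0.1568  0.3484] q [ 0.15  0.35  0.05  1.46 -0.02  1.31 -1.63] F [ 0.  -0.8  0.4] Tq [ 0.03 -0.01 -0.01] w 0.0919
jaw az -105.6 tilt of y from down deg [ 0.77 -0.19]
tool shift mm [ 233.2   -4.7 -180.7]
turn [ 0.0004  0.0012 -0.0139]
```

```bash
python3 -m creep '[[25,0,-20,0,-0.18,0,1],[50,0,-40,0,-0.36,0,1],[80,0,-60,0,-0.54,0,1],[110,0,-85,0,-0.72,0,1],[140,0,-110,0,-0.9,0,1],[170,0,-132,0,-1.08,0,1],[195,0,-150,0,-1.26,0,1],[215,0,-168,0,-1.44,0,1],[230,0,-180,0,-1.62,0,1],[233,0,-181,0,-1.8,-0.01,1]]'; python3 st.py; python3 sp.py; python3 - <<'E'
from h import *
im=np.mean([optics.capture("scene")["img"] for _ in range(6)],0).astype(np.uint8)
c={"img":im}; cv2.imwrite("pics/s3.png",crop(c,293,212,343,250,16))
E
```

```text
time_s: 10.52
eef_pos: [0.4494, 0.0815, 0.3457]
tcp_rot: [-1.193, 1.226, -1.245]
wrist_force: [0.1, 0.1, -0.1]
gripper_width: 0.0919
t 10.53 tcp [0.4494 0.0815 0.3457] q [ 0.03  0.03 -0.29  1.87  0.02  1.24 -0.31] F [ 0.1  0.1 -0.1] Tq [-0.05 -0.11 -0.02] w 0.0919
jaw az -2.0 tilt of y from down deg [ 0.4  -0.49]
start [261.41 272.92   8.  ] [261.66 281.88   6.  ] [ 0.3862 -0.157   0.0671] spacing mm 65.69
now [261.56 270.81  11.  ] [261.61 281.84   7.  ] [ 0.386  -0.157   0.0676] spacing mm 80.09
```

View pics/s3.png

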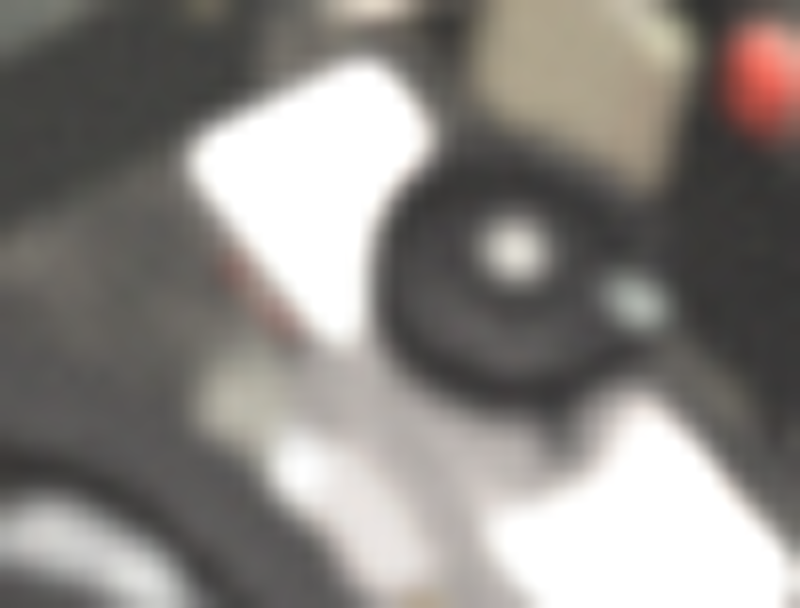

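The red line shows at (220–300, 250–335), but the pointer stays unresolved. The index line now sits at (637,300) against a wheel centre of (515,250). I'll measure the spacing more firmly by averaging the copper-band profile around the near side of both coils, and check the wheel turn with the index line.

```bash
cat > cu.py <<'E'
from h import *
from scipy.ndimage import map_coordinates
from scipy.signal import find_peaks
def prof(c,im,rad=.097,o=(.4895,-.1565)):
    f=im.astype(float); w=f[...,0]-.5*(f[...,1]+f[...,2])
    z=np.arange(.02,.16,.0005); ph=np.radians(np.arange(-115,-60,1.5))
    P=[]
    for a in ph:
        uv=np.array([proj(c,(o[0]+rad*np.cos(a),o[1]+rad*np.sin(a),k)) for k in z])
        P.append(map_coordinates(w,[uv[:,1],uv[:,0]],order=1))
    p=np.mean(P,0); pk,_=find_peaks(p,prominence=3); out=[]
    for i in pk:
        s=slice(max(i-8,0),i+9); q=np.polyfit(z[s],p[s],2); out.append((round(-q[1]/2/q[0]*1000,1),round(p[i],1)))
    return out,p
c=optics.capture("scene")
im=np.mean([optics.capture("scene")["img"] for _ in range(5)],0)
def old(n,x0,y0,w,h):
    a=cv2.resize(cv2.imread(n)[:,:,::-1],(w,h),interpolation=cv2.INTER_AREA);F=np.zeros((384,512,3));F[y0:y0+h,x0:x0+w]=a;return F
if __name__=="__main__":
  for r_ in(.095,.098):
    for n,i in(("th0",old("pics/s1.png",215,195,160,120)),("th0+3.0",old("pics/s2.png",240,210,110,95)),("now",im)):
        print(r_,n,prof(c,i,r_)[0])
  def az(a,b):
    A,B=onplane(c,a,.224),onplane(c,b,.224);return np.degrees(np.arctan2(*(A-B)[1::-1])).round(1)
  print("index az start",az((295+380/16,230),(325,215+205/16)),"now",az((293+637/16,212+300/16),(293+515/16,212+250/16)))
E
python3 cu.py
```

```text
0.095 th0 [(np.float64(46.9), np.float64(10.1)), (np.float64(114.4), np.float64(12.6))]
0.095 th0+3.0 [(np.float64(46.9), np.float64(9.8)), (np.float64(127.8), np.float64(14.0))]
0.095 now [(np.float64(47.4), np.float64(10.6)), (np.float64(132.8), np.float64(12.7))]
0.098 th0 [(np.float64(55.1), np.float64(9.3)), (np.float64(122.0), np.float64(11.5))]
0.098 th0+3.0 [(np.float64(55.1), np.float64(9.0)), (np.float64(135.1), np.float64(13.2))]
0.098 now [(np.float64(55.5), np.float64(9.7)), (np.float64(140.2), np.float64(12.0))]
index az start 172.0 now -57.3
```

```bash
python3 - <<'E'
import cu
from cu import *
S={"0":old("pics/s1.png",215,195,160,120),"now":im}
src=open("cu.py").read()
def pr(c,im,lo,hi,rad=.0945,o=(.4895,-.1565)):
    f=im.astype(float); w=f[...,0]-.5*(f[...,1]+f[...,2]);z=np.arange(.02,.16,.0005);P=[]
    for a in np.radians(np.arange(lo,hi,1.)):
        uv=np.array([proj(c,(o[0]+rad*np.cos(a),o[1]+rad*np.sin(a),k)) for k in z]);P.append(map_coordinates(w,[uv[:,1],uv[:,0]],order=1))
    p=np.mean(P,0);res=[]
    for a,b in((.025,.075),(.095,.155)):
        m=(z>a)&(z<b);q=p[m]-np.percentile(p[m],40);q=np.clip(q,0,None)**2;res.append(np.average(z[m],weights=q)*1000)
    return np.round(res+[res[1]-res[0]],1)
for n,i in S.items():
    for lo,hi in((-125,-105),(-110,-90),(-95,-75),(-80,-60)): print(n,lo,hi,pr(c,i,lo,hi))
a=onplane(c,(306.75,227.6),.13);b=onplane(c,(311.75,232.9),.13);print("red line ends at z=.13",a.round(4),b.round(4))
f=im; w=f[...,0]-np.maximum(f[...,1],f[...,2]); print(w[266:286,257:267].round().astype(int))
E
```

```text
0 -125 -105 [ 45.5 114.   68.5]
0 -110 -90 [ 46.9 113.6  66.7]
0 -95 -75 [ 45.2 112.7  67.5]
0 -80 -60 [ 42.7 113.8  71.1]
now -125 -105 [ 45.7 132.9  87.3]
now -110 -90 [ 46.9 132.2  85.3]
now -95 -75 [ 45.6 129.9  84.4]
now -80 -60 [ 42.9 128.2  85.3]
red line ends at z=.13 [ 0.6136 -0.0827  0.13  ] [ 0.6162 -0.1098  0.13  ]
[[ 1  1  0  2  2  2  3  3  3  3]
 [ 1  1  1  1  2  3  3  3  2  3]
 [ 1 -1 -1  1  8  7  3  2  3  3]
 [ 0 -1  0 12 38 36 15  3  2  3]
 [ 1  1  3 35 82 82 39  7  3  3]
 [-1  0  6 42 95 97 49 12  5  3]
 [ 0  0  1 24 60 60 32 11  6  4]
 [-1  0  0  3 13 14  9  7  7  5]
 [ 0  0  1 -1  2  1  2  5  7  6]
 [ 0  0 -1  0  0  2  2  3  5  7]
 [ 0 -1  0  2  0  1  0  2  3  6]
 [-1 -1  0  0  1  0 -1  1  2  6]
 [-1  0  0 -1 -2 -2  0  0  1  4]
 [ 0  0 -1  0  0  2  0  0  1  2]
 [ 1 -1  0  4 15 20  9  2  0  2]
 [ 0  0  5 17 43 51 28  3 -1  1]
 [ 1  1  8 31 60 66 37  9  1 -2]
 [ 3  3  8 25 42 41 25 10  4  2]
 [ 3  3  5 10 14 12 10 10  6  0]
 [ 3  1  2  3  1  0  4  7  4  2]]
```

```bash
python3 - <<'E'
from h import *
c=optics.capture("scene");t=optics.capture("top")
im=np.mean([optics.capture("top")["img"] for _ in range(6)],0);ims=np.mean([optics.capture("scene")["img"] for _ in range(6)],0)
w=np.clip(im[...,0]-np.maximum(im[...,1],im[...,2]),0,None);print(w[222:233,306:322].round().astype(int))
def cen(I,y0,y1,x0,x1):
    q=np.clip(I[y0:y1,x0:x1]-8,0,None);Y,X=np.mgrid[y0:y1,x0:x1];return np.array([(q*X).sum(),(q*Y).sum()])/q.sum()
ws=ims[...,0]-np.maximum(ims[...,1],ims[...,2])
u=cen(ws,267,275,258,265);l=cen(ws,279,286,258,265);print(u,l)
for y in(-.157,-.147,-.167,-.177):
  for X0 in (.386,):
    o,d=ray(c,l);P=o+d*(y-o[1])/d[1];o,d=ray(c,u);k=np.linalg.lstsq(np.c_[d,[0,0,-1]],P-o,rcond=None)[0];print(y,P.round(4),k[1]*1000, proj(t,P),proj(t,P+[0,0,k[1]]))
E
```

```text
[[  3   4   3   3   3   4   3   3   3   3   4   3   2   2   2   2]
 [  2   2   3   2   3   3   3   2   3   4   4   3   2   2   3   2]
 [  0   0   1   2   3   3   2   3   3   4   3   2   3   3   3   2]
 [  0   0   0   0   2   1   2   3   4   3   2   3   3   3   3   3]
 [  0   0   0   0   0   0   1   2   2  71  63   9   2   1   1   2]
 [  1   1   0   2   2  14  28  14   0 110  92  19   0   3   3   2]
 [  1   0   1   0   1  28  65  41   2  56  49  10   2   1   2   2]
 [  1   1   1   1   1  17  39  23   2   2   1   1   2   2   2   2]
 [  4   3   2   1   1   3   4   2   1   1   1   1   0   2   2   2]
 [  4   3   3   4   3   3   4   3   1   1   2   2   2   1   2   2]
 [  4   4   4   3   3   3   2   2   2   2   1   2   2   2   1   2]]
[261.5912918  270.76256916] [261.601222   281.96374745]
-0.157 [ 0.386  -0.157   0.0667] 81.31750574790578 [314.62177403 228.92324   ] [318.11363172 227.88258537]
-0.147 [ 0.3918 -0.147   0.0423] 83.01395589463556 [311.2386971  227.76596445] [314.57807772 226.65955572]
-0.167 [ 0.3801 -0.167   0.091 ] 79.62105560117607 [318.1078189  230.11573859] [321.75461094 229.14208404]
-0.177 [ 0.3743 -0.177   0.1154] 77.92460545444601 [321.70160529 231.34509316] [325.50580221 230.4397076 ]
```

The terminal method gives about 83 mm and the copper bands about 85.3 mm. One direct magnified before/now comparison of the pointer and red line should settle it.

```bash
python3 - <<'E'
from h import *
c=optics.capture("scene")
im=np.mean([optics.capture("scene")["img"] for _ in range(16)],0)
a=cv2.resize(cv2.imread("pics/s1.png")[:,:,::-1],(160,120),interpolation=cv2.INTER_AREA);F=np.zeros((384,512,3));F[195:315,215:375]=a
x0,y0,x1,y1=302,222,323,248
def v(I):
    q=np.clip((I[y0:y1,x0:x1]-40)*1.5,0,255).astype(np.uint8);return cv2.resize(q,None,fx=18,fy=18,interpolation=cv2.INTER_LANCZOS4)[:,:,::-1]
cv2.imwrite("pics/ptr.png",np.hstack([v(F),np.zeros((26*18,10,3),np.uint8),v(im)]))
# predicted px of red line inner end and pointer levels at local (x 0.125,y .046)
for z in(.11,.115,.12,.125,.13,.135): print(z,proj(c,(.6155,-.110,z)).round(2))
E
```

```text
0.11 [311.03 236.1 ]
0.115 [311.18 235.34]
0.12 [311.33 234.57]
0.125 [311.48 233.8 ]
0.13 [311.63 233.03]
0.135 [311.79 232.25]
```

View pics/ptr.png

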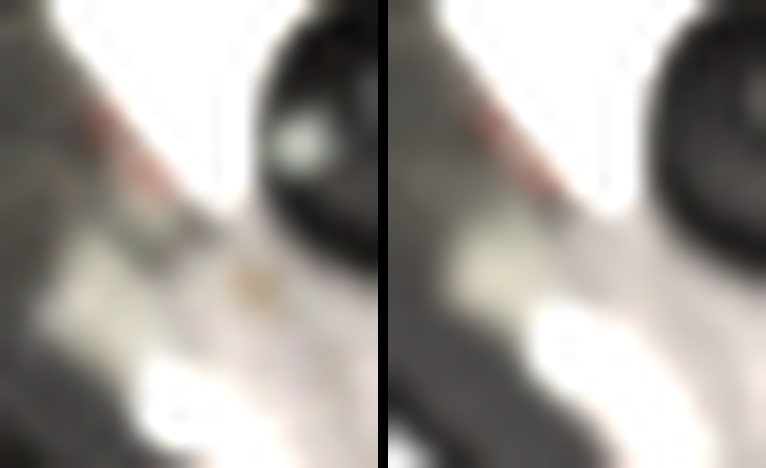

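In the left panel (start) a dark pointer band lies below the red line, around (150,245) versus red at (140,175). In the right panel (now) no separate band is left: the dark mark sits at the red line's inner end near (565,205). I'll put numbers on that with column profiles.

```bash
python3 - <<'E'
from h import *
im=np.mean([optics.capture("scene")["img"] for _ in range(10)],0)
a=cv2.resize(cv2.imread("pics/s1.png")[:,:,::-1],(160,120),interpolation=cv2.INTER_AREA);F=np.zeros((384,512,3));F[195:315,215:375]=a
for n,I in(("start",F),("now",im)):
    print(n,"green rows 226-242, cols 306-314");print(I[226:243,306:315,1].round().astype(int))
    print("R-G");print((I[226:243,306:315,0]-I[226:243,306:315,1]).round().astype(int))
E
```

```text
start green rows 226-242, cols 306-314
[[124 175 234 254 255 255 255 255 255]
 [107 137 191 243 255 255 255 255 255]
 [ 94 108 146 205 247 255 255 255 254]
 [ 89  98 124 164 216 250 255 255 253]
 [ 91  98 122 145 178 226 252 255 253]
 [100 106 126 136 149 185 234 253 253]
 [109 113 128 143 146 159 194 234 241]
 [112 117 131 146 151 147 152 181 201]
 [123 128 129 136 145 140 128 141 164]
 [141 149 135 128 128 130 132 139 155]
 [156 167 157 137 126 133 151 162 166]
 [167 174 170 157 145 149 164 174 171]
 [178 179 175 174 169 164 174 179 176]
 [174 178 180 181 178 171 173 179 181]
 [160 170 181 185 186 179 173 179 186]
 [138 154 173 186 196 191 180 182 189]
 [108 129 156 183 209 215 204 198 197]]
R-G
[[ 5  5  2  0  0  0  0  0  0]
 [ 8 11 10  2  0  0  0  0  0]
 [11 19 18  7  1  0  0  0  0]
 [ 8 18 20 11  4  0  0  0  0]
 [ 5 11 16 18 13  5  1  0  0]
 [ 3  5 12 22 24 14  4  1  0]
 [ 3  3  8 16 21 17  7  1  1]
 [ 3  3  4  8 12  9  5  3  3]
 [ 3  3  3  2  4  3  4  4  4]
 [ 1  2  4  0  2  4  4  5  4]
 [ 2  2  3  0  2  5  4  3  6]
 [ 4  5  2  4  4  3  5  5  8]
 [ 4  4  4  4  2  5  4  5  6]
 [ 
[... 633 characters left out ...]
180 186 193 193 182 175 178]
 [125 144 163 183 209 223 216 200 195]
 [ 98 112 134 173 223 244 243 230 220]
 [ 89  93 109 156 225 251 251 239 227]
 [ 88  88  94 129 195 238 243 236 228]]
R-G
[[ 6  6  2  0  0  0  0  0  0]
 [ 8 12 10  1  0  0  0  0  0]
 [12 21 18  6  0  0  0  0  0]
 [ 9 19 21 12  2  0  0  0  0]
 [ 5 10 16 18 12  2  0  0  0]
 [ 2  5 11 20 22 13  2  0  0]
 [ 4  2  5 13 20 16  7  1  0]
 [ 3  3  3  4  8  9  6  3  4]
 [ 3  2  2  3  2  4  5  4  5]
 [ 3  3  3  3  2  4  5  4  5]
 [ 3  4  3  4  4  5  6  5  6]
 [ 4  4  4  4  4  4  5  5  6]
 [ 4  4  4  4  3  3  4  6  7]
 [ 3  4  4  4  3  1  2  5  7]
 [ 1  3  2  3  1  0  0  3  5]
 [ 2  2  3  2  0  0  0  2  5]
 [ 1  2  2  2  1  1  1  3  5]]
```

By copper bands (about 85.4 mm), terminals (about 83 mm) and the pointer (at the line, within about 1–1.5 mm), the upper coil is set. Next is the carrier.

```bash
python3 st.py 0.5037 0.042 0.20 11.7
```

```text
t 13.72 tcp [0.4503 0.0803 0.3453] q [ 0.03  0.03 -0.29  1.87  0.02  1.24 -0.31] F [-1.   0.6  0.6] Tq [-0.02 -0.06  0.04] w 0.0916
jaw az -2.5 tilt of y from down deg [ 0.37 -0.48]
tool shift mm [ 34.7 145.9  54. ]
turn [-0.0058 -0.2478  0.009 ]
```

```bash
python3 -m creep '[[9,20,14,0,-0.06,0,0.3],[18,50,28,0,-0.13,0,0.3],[27,80,42,0,-0.2,0,0.3],[35,110,54,-0.006,-0.25,0.009,0.3],[35,135,54,-0.006,-0.25,0.009,0.3],[35,146,54,-0.006,-0.25,0.009,0.3],[35,146,54,-0.006,-0.25,0.009,0.3]]' 15; python3 st.py 0.5037 0.042 0.121 11.7
python3 - <<'E'
from h import *
t=optics.capture("top");s=optics.capture("scene")
cv2.imwrite("pics/g1.png",np.hstack([crop(s,225,180,295,250,5.5),crop(t,240,165,310,235,5.5)]))
E
```

```text
time_s: 14.6
eef_pos: [0.5034, 0.0419, 0.1997]
tcp_rot: [-1.301, 1.057, -1.055]
wrist_force: [-0.6, 0.9, -0.3]
gripper_width: 0.0597
t 14.6 tcp [0.5034 0.0419 0.1997] q [ 0.07  0.26 -0.26  1.95  0.08  0.94 -0.02] F [-0.6  0.9 -0.3] Tq [ 0.01 -0.09  0.02] w 0.0597
jaw az 11.8 tilt of y from down deg [-0.07  0.  ]
tool shift mm [-0.  78.7  0.4]
turn [ 0.0012  0.0025 -0.0003]
```

View pics/g1.png

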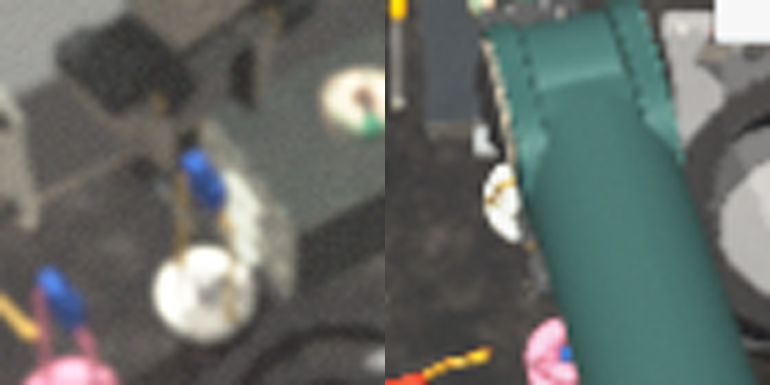

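The left panel shows the block at (205,180), below and between the open fingers at about (160,150) and (240,70). In the right panel the arm hides the top view. Descend and grip.

```bash
python3 -m creep '[[0,20,0,0,0,0,0.3],[0,45,0,0,0,0,0.3],[0,65,0,0,0,0,0.3],[0,79,0,0,0,0,0.3],[0,79,0,0,0,0,0.3]]' 15; python3 st.py
```

```text
time_s: 15.32
eef_pos: [0.5042, 0.0421, 0.1218]
tcp_rot: [-1.299, 1.055, -1.056]
wrist_force: [0.1, -0.0, 1.0]
gripper_width: 0.0597
t 15.32 tcp [0.5042 0.0421 0.1218] q [ 0.05  0.37 -0.24  2.02  0.12  0.77 -0.06] F [ 0.1 -0.   1. ] Tq [-0.03 -0.11 -0.02] w 0.0597
jaw az 11.8 tilt of y from down deg [0.04 0.01]
```

```bash
python3 -m creep '[[0,0,0,0,0,0,0.0],[0,0,0,0,0,0,-0.3],[0,0,0,0,0,0,-0.6],[0,0,0,0,0,0,-0.75],[0,0,0,0,0,0,-1],[0,0,0,0,0,0,-1],[0,0,0,0,0,0,-1]]' 15; python3 st.py
```

```text
time_s: 16.2
eef_pos: [0.5043, 0.0422, 0.1219]
tcp_rot: [-1.299, 1.055, -1.056]
wrist_force: [-0.2, 1.0, 1.7]
gripper_width: 0.0121
t 16.2 tcp [0.5043 0.0422 0.1219] q [ 0.05  0.37 -0.24  2.02  0.12  0.77 -0.06] F [-0.2  1.   1.7] Tq [ 0.05 -0.01  0.02] w 0.0121
jaw az 11.9 tilt of y from down deg [0.05 0.01]
```

```bash
python3 -m creep '[[0,-4,0,0,0,0,-1],[0,-12,0,0,0,0,-1],[0,-30,0,0,0,0,-1],[0,-55,0,0,0,0,-1],[0,-85,0,0,0,0,-1],[0,-115,0,0,0,0,-1],[0,-145,0,0,0,0,-1],[0,-170,0,0,0,0,-1],[0,-185,0,0,0,0,-1],[0,-190,0,0,0,0,-1]]' 25; python3 st.py 0.4895 -0.157 0.312 11.9
```

```text
time_s: 17.45
eef_pos: [0.5042, 0.0422, 0.3125]
tcp_rot: [-1.299, 1.054, -1.056]
wrist_force: [0.5, 0.0, -2.0]
gripper_width: 0.0124
t 17.45 tcp [0.5042 0.0422 0.3125] q [ 0.09  0.15 -0.26  1.82  0.04  1.18  0.02] F [ 0.5  0.  -2. ] Tq [-0.02 -0.12  0.01] w 0.0124
jaw az 11.9 tilt of y from down deg [0.1  0.01]
tool shift mm [191.9   0.4 -55.3]
turn [-0.0018 -0.0008  0.0002]
```

```bash
python3 -m creep '[[4,0,-1,0,0,0,-1],[15,0,-4,0,0,0,-1],[35,0,-10,0,0,0,-1],[62,0,-18,0,0,0,-1],[95,0,-27,0,0,0,-1],[128,0,-37,0,0,0,-1],[157,0,-45,0,0,0,-1],[177,0,-51,0,0,0,-1],[188,0,-54,0,0,0,-1],[192,0,-55,0,0,0,-1]]' 25; python3 st.py 0.4895 -0.157 0.312 11.9
python3 - <<'E'
from h import *
t=optics.capture("top");s=optics.capture("scene")
cv2.imwrite("pics/g2.png",np.hstack([crop(s,235,180,335,300,4),crop(t,285,160,355,244,5.714)]))
E
```

```text
time_s: 18.7
eef_pos: [0.4895, -0.1576, 0.312]
tcp_rot: [-1.299, 1.056, -1.056]
wrist_force: [0.5, 0.0, -1.6]
gripper_width: 0.0119
t 18.7 tcp [ 0.4895 -0.1576  0.312 ] q [ 0.34  0.15 -0.1   1.81  0.02  1.18  0.44] F [ 0.5  0.  -1.6] Tq [ 0.02 -0.08  0.  ] w 0.0119
jaw az 11.8 tilt of y from down deg [0.05 0.03]
tool shift mm [-0.6 -0.   0.1]
turn [-0.001  -0.0017 -0.0004]
```

View pics/g2.png

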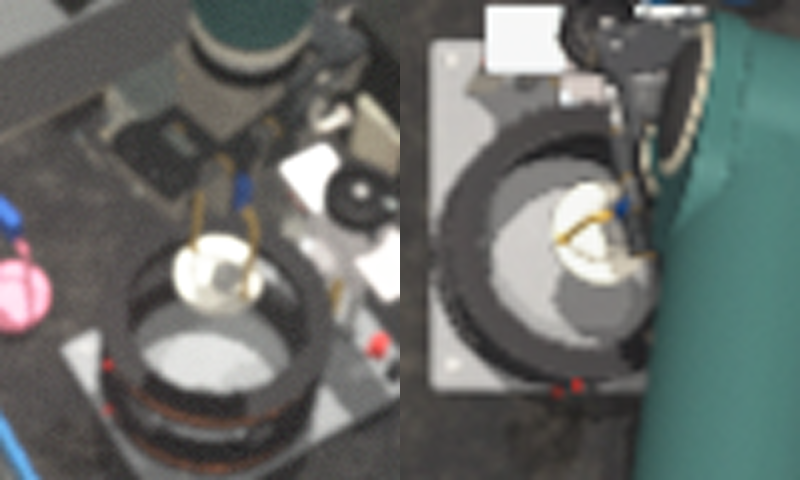

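The left panel shows the carrier hanging level over the upper coil, disc at about (218,273), ball in the pocket at (230,278). In the right panel the disc at about (597,233) is partly hidden by the arm. I'll measure the disc centre by fitting an ellipse to it.

```bash
cat > dc.py <<'E'
from h import *
import sys
z=float(sys.argv[1]); x0,x1,y0,y1=map(int,sys.argv[2:6])
s=optics.capture("scene")
im=np.mean([optics.capture("scene")["img"] for _ in range(4)],0).astype(np.uint8)
hsv=cv2.cvtColor(im,cv2.COLOR_RGB2HSV);m=cv2.inRange(hsv,(0,0,150),(45,90,255));k=np.zeros_like(m);k[y0:y1,x0:x1]=m[y0:y1,x0:x1]
cs,_=cv2.findContours(k,cv2.RETR_EXTERNAL,cv2.CHAIN_APPROX_NONE);c=max(cs,key=cv2.contourArea)
h=cv2.convexHull(c);e=cv2.fitEllipse(h if len(h)>8 else c);print("ellipse",np.round(e[0],2),np.round(e[1],1),round(e[2],1),"area",cv2.contourArea(c))
print("centre at z",onplane(s,e[0],z).round(4))
for X in((.490,-.1567,z),): print("expected px",proj(s,X).round(2))
E
python3 dc.py 0.198 275 305 235 262
```

```text
ellipse [289.97 248.06] [20.4 25.5] 98.9 area 355.0
centre at z [ 0.4916 -0.1549  0.198 ]
expected px [289.87 248.7 ]
```

The disc centre is within about 2 mm of the coil axis, which is the calibration limit. Lowering 123 mm puts the ball centre at 87.5 mm.

```bash
python3 -m creep '[[0,3,0,0,0,0,-1],[0,11,0,0,0,0,-1],[0,24,0,0,0,0,-1],[0,40,0,0,0,0,-1],[0,58,0,0,0,0,-1],[0,76,0,0,0,0,-1],[0,93,0,0,0,0,-1],[0,108,0,0,0,0,-1],[0,118,0,0,0,0,-1],[0,123,0,0,0,0,-1]]' 25; python3 st.py 0.490 -0.1572 0.189 11.9
python3 - <<'E'
from h import *
t=optics.capture("top");s=optics.capture("scene")
cv2.imwrite("pics/g3.png",np.hstack([crop(s,235,180,335,300,4),crop(t,285,160,355,244,5.714)]))
for X in((.49,-.157,.0875),(.49,-.157,.079)): print(proj(s,X).round(2),((proj(s,X)-[235,180])*4).round())
E
```

```text
time_s: 20.3
eef_pos: [0.4901, -0.1562, 0.1889]
tcp_rot: [-1.299, 1.054, -1.055]
wrist_force: [-0.1, -0.3, -1.3]
gripper_width: 0.012
t 20.3 tcp [ 0.4901 -0.1562  0.1889] q [ 0.33  0.28 -0.1   1.95  0.03  0.91  0.42] F [-0.1 -0.3 -1.3] Tq [-0.01 -0.14  0.01] w 0.012
jaw az 11.9 tilt of y from down deg [0.08 0.03]
tool shift mm [ 0.9 -0.1 -0.3]
turn [-0.0015  0.0005 -0.0002]
[287.93 265.3 ] [212. 341.]
[287.79 266.48] [211. 346.]
```

View pics/g3.png

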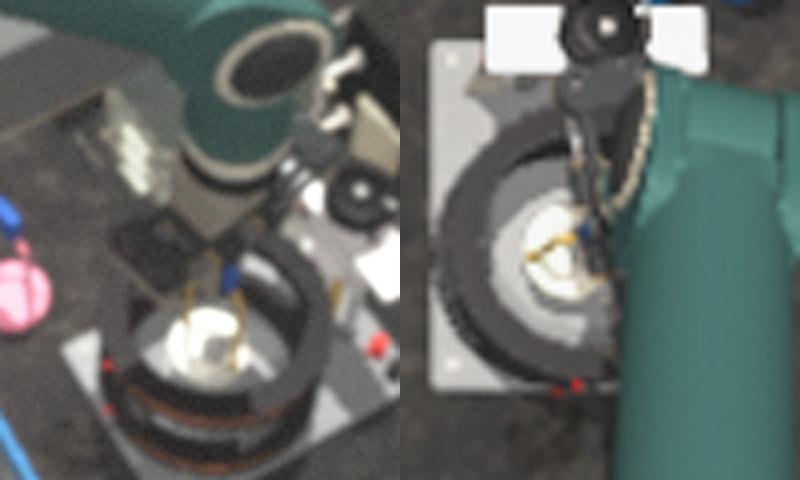

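```bash
python3 -m creep '[[0,0,0,0,0,0,-1],[0,0,0,0,0,0,-1],[0,0,0,0,0,0,-1],[0,0,0,0,0,0,-1]]' 25; python3 st.py; python3 dc.py 0.079 275 300 253 280
python3 - <<'E'
from h import *
s=optics.capture("scene");t=optics.capture("top")
S=np.mean([optics.capture("scene")["img"] for _ in range(10)],0);T=np.mean([optics.capture("top")["img"] for _ in range(10)],0)
f=lambda I,x0,y0,x1,y1:cv2.resize(np.clip(I[y0:y1,x0:x1,::-1],0,255).astype(np.uint8),None,fx=14,fy=14,interpolation=cv2.INTER_LANCZOS4)
cv2.imwrite("pics/g4.png",np.hstack([f(S,272,245,300,281),f(T,302,190,328,226)]))
for X in((.49,-.157,.0875),(.49,-.157,.1)): print(((proj(s,X)-[272,245]+.5)*14).round(),((proj(t,X)-[302,190]+.5)*14).round()+[392,0])
E
```

```text
time_s: 20.9
eef_pos: [0.4902, -0.1563, 0.1893]
tcp_rot: [-1.299, 1.053, -1.055]
wrist_force: [0.3, -0.3, -1.9]
gripper_width: 0.0114
t 20.9 tcp [ 0.4902 -0.1563  0.1893] q [ 0.33  0.27 -0.1   1.95  0.03  0.91  0.42] F [ 0.3 -0.3 -1.9] Tq [ 0.02 -0.03  0.02] w 0.0114
jaw az 11.9 tilt of y from down deg [0.1  0.02]
ellipse [286.44 266.46] [20.1 25.5] 90.1 area 349.0
centre at z [ 0.486  -0.1546  0.079 ]
expected px [287.75 266.41]
[230. 291.] [586. 192.]
[233. 267.] [593. 187.]
```

View pics/g4.png

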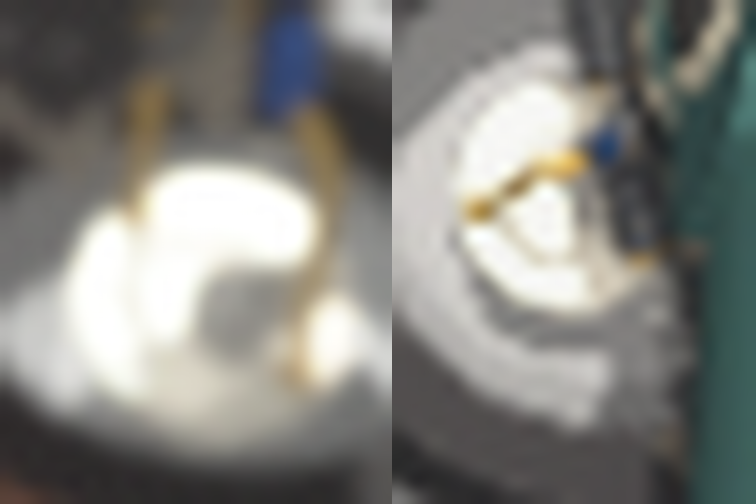

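Left panel: the ball is the grey blob at about (247,315), while the disc centre is about (209,307), so the ball has rolled to the −y side of its pocket. Right panel: the left part of the pocket is empty, which agrees. I'll get the ball position in numbers so it can be centred.

```bash
cat > ball.py <<'E'
from h import *
s=optics.capture("scene")
S=np.mean([optics.capture("scene")["img"] for _ in range(4)],0)
g=S.min(2);hs=cv2.cvtColor(S.astype(np.uint8),cv2.COLOR_RGB2HSV)
m=((g<175)&(hs[...,1]<50)).astype(np.uint8);k=np.zeros_like(m);k[261:274,281:293]=m[261:274,281:293]
n,l,st,ce=cv2.connectedComponentsWithStats(k)
for i in range(1,n):
    if st[i,4]>5: print("blob",st[i].tolist(),ce[i].round(2),"ball at",onplane(s,ce[i],.0875).round(4))
E
python3 ball.py
```

```text
blob [286, 264, 7, 10, 54] [289.41 268.24] ball at [ 0.4884 -0.1688  0.0875]
```

```bash
python3 -m creep '[[-0.4,0,0,0,0,0,-1],[-1,0,0.2,0,0,0,-1],[-1.7,0,0.3,0,0,0,-1],[-2.5,0,0.5,0,0,0,-1],[-3.3,0,0.6,0,0,0,-1],[-4.1,0,0.8,0,0,0,-1],[-4.8,0,0.9,0,0,0,-1],[-5.4,0,1.1,0,0,0,-1],[-5.8,0,1.2,0,0,0,-1],[-6,0,1.2,0,0,0,-1]]' 25;python3 -m creep '[[0,0,0,0,0,0,-1],[0,0,0,0,0,0,-1],[0,0,0,0,0,0,-1],[0,0,0,0,0,0,-1],[0,0,0,0,0,0,-1],[0,0,0,0,0,0,-1]]' 25; python3 st.py; python3 ball.py; python3 dc.py 0.079 275 300 253 280; python3 ball.py
```

```text
time_s: 23.75
eef_pos: [0.4901, -0.1501, 0.1892]
tcp_rot: [-1.299, 1.054, -1.055]
wrist_force: [-0.3, -0.1, -1.8]
gripper_width: 0.0116
time_s: 24.5
eef_pos: [0.49, -0.1501, 0.1892]
tcp_rot: [-1.299, 1.054, -1.055]
wrist_force: [0.0, -0.2, -2.2]
gripper_width: 0.0118
t 24.5 tcp [ 0.49   -0.1501  0.1892] q [ 0.32  0.27 -0.11  1.96  0.04  0.91  0.41] F [ 0.  -0.2 -2.2] Tq [-0.05 -0.1  -0.04] w 0.0118
jaw az 11.9 tilt of y from down deg [0.08 0.03]
blob [285, 262, 8, 12, 67] [288.57 267.9 ] ball at [ 0.4866 -0.1663  0.0875]
ellipse [287.04 265.12] [20.  27.5] 88.7 area 334.5
centre at z [ 0.4905 -0.1513  0.079 ]
expected px [287.75 266.41]
blob [285, 262, 8, 12, 66] [288.52 267.85] ball at [ 0.4865 -0.1661  0.0875]
```

```bash
python3 - <<'E'
from h import *
s=optics.capture("scene")
S=np.mean([optics.capture("scene")["img"] for _ in range(6)],0)
print("cols 278-297, rows 257-276");print(S.min(2)[257:277,278:298].round().astype(int))
for X in((.49,-.157,.0875),(.49,-.150,.0875),(.49,-.159,.0875)): print(proj(s,X).round(2))
t=optics.capture("top");T=np.mean([optics.capture("top")["img"] for _ in range(6)],0)
print("top cols 306-322 rows 196-214");print(T.min(2)[196:214,306:322].round().astype(int));print(proj(t,(.49,-.15,.0875)),proj(t,(.49,-.159,.0875)))
E
```

```text
cols 278-297, rows 257-276
[[109 106 110 167 238 255 255 255 255 255 255 254 248 230 176 118  91  97
   98  92]
 [135 134 127 180 244 255 255 255 255 255 255 255 255 255 230 150 103 109
  117 112]
 [195 196 167 194 242 253 254 254 254 254 255 255 255 255 247 171 115 121
  128 126]
 [245 241 219 225 246 250 250 250 250 251 253 255 255 255 242 166 122 133
  140 135]
 [255 252 241 244 251 252 251 249 243 239 240 247 251 246 208 139 123 142
  143 140]
 [255 252 246 250 253 254 254 246 224 204 202 212 217 202 159 121 128 145
  144 141]
 [254 249 243 251 254 255 252 227 182 166 160 162 162 154 132 123 139 149
  146 141]
 [253 242 238 251 255 255 242 193 161 152 143 139 136 132 126 145 171 170
  151 142]
 [253 245 239 251 255 254 228 173 154 150 140 134 134 129 136 180 222 210
  170 145]
 [254 251 244 248 252 244 206 158 146 142 138 137 141 140 149 210 244 238
  196 157]
 [255 254 247 236 233 222 185 155 142 137 135 144 160 162 164 220 248 244
  216 183]
 [254 255 251 230 212 200 184 163 147 141 139 150 169 169 166 219 246 238
  214 206]
 [247 255 252 229 204 198 192 182 167 158 151 152 154
[... 1268 characters left out ...]
225 149 134 102  68  78  68  49  45  46]
 [ 99 108 215 237 242 245 242 200 128 105  72  81  73  49  46  49]
 [224 237 231 228 241 245 245 223 156 119  71  78  74  50  47  50]
 [233 245 243 225 212 230 241 221 168 152 101  74  72  55  56  74]
 [185 241 246 243 216 192 214 197 177 176 136 104  88  72  61  64]
 [134 194 241 245 243 239 218 183 181 182 170 163 130  92  66  52]
 [153 135 192 233 244 245 242 238 217 182 182 170 141 113  80  54]
 [163 128 134 165 204 218 227 233 216 169 150 140 125 114  86  52]
 [181 151 127 127 133 142 156 166 160 140 127 126 116 103  90  62]
 [180 179 151 127 127 128 128 126 126 125 126 126 122 107  94  70]]
[313.61438951 203.15253324] [315.80942988 203.19175686]
```

The ball's edges put its centre at about (288.6, 265.8) px. The target is (287.9, 265.3), so it is about 3 mm off and level. The arm is still and the load is only the carrier's weight, so I'm handing in.

```bash
python3 st.py; python3 -c "
from rig import r
print(r.hand_in())"
```

```text
t 25.95 tcp [ 0.4901 -0.1501  0.1892] q [ 0.32  0.27 -0.11  1.96  0.04  0.91  0.41] F [-0.3 -0.5 -2.4] Tq [-0.04 -0.1   0.  ] w 0.0119
jaw az 11.9 tilt of y from down deg [0.08 0.03]
the job is handed in; nothing more can be done
None
```

I cranked the handwheel about 4.19 rad clockwise in one grip, with no regrip needed. I then lifted the carrier by its blue block and lowered it through the upper coil. I handed in at 26 s of the 64 s allowed, still holding it there.

**Carrier and ball:**
- The arm was still and level, within 0.1° of vertical, and the wrist carried only about 2.4 N.
- No knock against the coils showed in the pictures or in the force readings taken at the end of each move.
- The ball had rolled to the −y side of its pocket, so I shifted the carrier 6 mm in +y to bring the ball itself back to the middle.
- In the last images the ball's centre is about 3 mm from the pair's midpoint. The pocket's axis is therefore about 7 mm off.

**Upper coil setting:** the checks did not fully agree.

| Check | Reading (85 mm wanted) |
|---|---|
| Copper bands | about 85.4 mm between coils |
| Red terminals | about 83 mm between coils |
| Pointer | at the red line, up to about 2 mm low; barely resolved by the camera |

I took the mean, about 84.5 mm, as set and did not correct it further. The real setting may be 1–2 mm off the line.

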